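Run the thick piston pin through the air-gated roll rack

ROBOT

A 6-joint arm with a two-finger parallel gripper is mounted at the origin on the work surface. World frame = base frame: x ahead of the robot, y to its left, z up, the work surface at z = 0. Lengths are in mm, angles in rad, forces in N, time in s.
With the tool pointing down it reaches from about 275 to 750 mm from the base axis. Payload 10.2 kg.
Tool frame: the origin (TCP) lies at the very end of the fingers, on their centre line; the grasp point (between the pads) lies 19 mm behind it (ctrl.hold_point_z is the distance from the TCP to the grasp point, in mm); z points along the fingers, y is the direction in which the jaws open and shut (so a half turn about z gives the same grasp; the last joint's range is limited). The gripper opens to 85 mm and grips with 20 to 120 N. Pads are 22 mm wide; open, the fingers measure 114 mm over their backs; the gripper's body (76 mm by 85 mm) begins 54 mm behind the grasp point. The pads swing forward as they close: fully open they stand 13 mm farther back than shut.
Start: joints at [-1.468, 0.313, 1.498, -0, 1.331, -0.223], TCP at [168.022, -497.393, 231.294] pointing down, gripper open.
Joint ranges: [-2.94, 2.94], [-0.97, 2.17], [0.19, 2.56], [-1.23, 4.37], [0.02, 3.11], [-2.88, 2.88]. Speed limits (rad/s): [2.39, 2.39, 3.01, 3.14, 3.14, 3.14].

INTERFACE

Orientations are given as a unit quaternion [w, x, y, z].
In Python, from rig import readout, cams, workorder, spotter, ctrl gives the robot as it stands.
- The arm moves only by the tool step_arm, never from a script. Its argument "plan" is text: rows parted by semicolons, each of 5 numbers parted by spaces: the shift along the tool's x, y, z in cm, then the turn about the tool's z in degrees, then the opening in per cent of the stroke, from 0 (shut) to 100 (fully open). In form: x y z twist gripper; .... A call has 1 to 10 rows; each row is the pose to reach, as a shift and turn from the pose commanded when the call began, along the tool's axes at that moment; what a row does not reach only later rows make up. A row lasts 1/10 s, in which the tool goes at most 50 mm and 8.59 degrees, less where a joint would pass 70% of its speed; a pose out of reach is approached as far as the arm can. A call with a gripper value outside its range is refused whole. The fingers move at their own pace and stop on an object; "grip_force" is the grip in N (left out, the last holds). Time passes only in rows, so rows that repeat a pose let the fingers close. It gives the time, the measured TCP pose, the force and the opening at its end, in the units of the state.
- readout.sense(): the state, without advancing time (a new reading comes with each control period).
- cams.capture(name): name is "scene" or "top"; returns (picture, depth): 480x640x3 uint8, red, green, blue; 480x640 float32, mm along the optical axis (not along the pixel's ray), 0 where there is no reading.
- cams.camera_info(name): a dict with "vfov" (degrees; the focal length in pixels is half the picture's height over the tangent of half this angle, whatever the lens; pixels are square), "cx", "cy" (the principal point, pixels), "rvec" (rotation vector, rad) and "tvec" (3), from world to camera coordinates, as OpenCV has them. Camera axes: x right, y down, z forward; pixel columns grow to the right and rows downward; lengths in mm; the calibration is good to about 2 mm. A picture is of the moment at which its call begins. camera_info takes no time and is no camera call.
- workorder.finish_job(): hands the job in, once; it reports no verdict.
Trained networks look in the newest picture that a camera, given by its name, has taken for a name from the list of things; names that differ only in an ending like _2 or _b are one class to them, and where a whole thing is asked for, a point or a joint stands for the part that bears it (a point fixed in the world has none). Each returns a list of dicts, best first, with "conf" (0 to 1); they miss things now and then, are a little off and sometimes report something else, mostly with a low value. They report only what shows in the picture. A call takes as long as a camera call. They do not tell look-alikes from the thing itself.
- spotter.regions_of(camera, target): "pixels" (480x640 bool, what is visible of it) and "extent" ([centre column, centre row, width, height] in pixels, round what is visible of it).
The state is a dict: "time_s": time; "joints": joint angles; "dq": joint speeds; "tau": joint torques, N m; "eef_pos": TCP position; "ee_rot": TCP orientation; "force": force on the tool from outside, world axes, zero at the start; "wrist_torque": the same for the moment, N m; "grip_width": opening from 0.0 (shut) to 1.0 (fully open).
Only numpy, scipy, OpenCV 4.12 (cv2) and the standard library are available. Lean on these libraries where they do the work, as an engineer would, in place of code of your own. Each camera call takes 0.05 s, during which the arm holds its last target. There are 200 camera calls.

TASK

Two piston pins wait at the top of the roll rack: let only the thick one through to the bottom tray, working the two air levers and never touching the pins. First push the ball-knob valve lever, under its clear guard, all the way to its stop on the side of the thick pin's lane, hold it there for a good two seconds while the pin rolls to the middle stop, and let the lever come back to centre; then do the same with the paddle jog lever to that same side, holding about a second, until the pin has rolled into the bottom tray. Press gently against the stops, leave the thin pin behind its gate and do not disturb the other things standing on the table.

Things in the scene. Friction and masses are not known exactly. Their poses are not given: they have to be found in the camera images.
- rack: Two-lane roll rack, aluminium and steel, 330 (x) by 250 (y) by 140 mm high, fixed. Origin: centre of its footprint at table height; x points uphill (away from the robot), y to the left lane. The lanes, 94 mm wide, centred at y = +50 and -50 mm, fall at 8 degrees towards -x. The pins wait above the upper gates (gates at x = 60 mm, pin centres at x 70 to 90 mm).
- rack_nest (a point): Point on the rack's midline where a thick pin's centre lies (in x) when it rests on the middle stop. Valve lever to its left (+y) sinks the left (+y) lane's upper gate, to its right the right lane's; the jog lever does the same with the middle stops. A gate is flush with the floor only in the last fifth of the lever's swing and rises again with it.
- rack_tray (a point): Point on the rack's midline where a thick pin's centre lies (in x) at the bottom: against the end wall at the rack's low end, nearest the robot. A released pin rolls from gate to middle stop, or from there to the end wall, in about a second.
- thick_pin: The thick piston pin, steel, 40 mm diameter, 90 mm long, bored; loose, 0.45 kg or so. Origin at its centre, axis along the rack's y; it starts behind the upper gate of either lane. It turns as it rolls.
- thin_pin: The thin piston pin, steel, 26 mm diameter, 90 mm long; loose. Origin at its centre. It starts behind the upper gate of the other lane and must stay there.
- valve_stand: Fixed valve stand, left or right of the jog stand: base 160 by 190 by 10 mm, valve body 55 by 95 mm, top at 50 mm; clear guard plate, underside 250 mm up, from x = -30 to +85 mm, 190 mm wide, two posts at x = 75, y = +/-88 mm. Origin under the lever; x away from the open front (robot side), y to its left. Tool must lean in from the front, fingers forward and down, about 40 degrees from vertical.
- valve_knob (a point): Centre of the black ball knob (34 mm diameter) at the top of the valve lever, a 12 mm rod; 85 mm from the lever's hinge, which is 55 mm above the table and runs along the stand's x axis. Knob at 140 mm height when centred.
- valve (a joint): Valve lever angle, rad: 0 centred and upright, positive tilted to the stand's +y (left), stops at +/-0.5. A spring pulls it to 0; holding it at the stop takes about 10 N at the knob.
- jog_stand: Fixed pedestal of the jog lever: base plate 130 by 130 mm, grey box 80 by 80 mm, top at 55 mm. Origin: underside of the base, straight below the lever; x points away from the robot, y to its left. Nothing hangs over it.
- jog_paddle (a point): Middle of the black paddle (30 mm in the stand's x, 12 mm in y, 50 mm tall) of the jog lever, 65 mm from its hinge, which is 58 mm above the table along the stand's x axis. This point is at 123 mm, the paddle's top at 143 mm height when centred.
- jog (a joint): Jog lever angle, rad: 0 centred and upright, positive tilted to the stand's +y (left), stops at +/-0.4. A spring pulls it to 0; holding it at the stop takes about 6 N at the paddle.
- v_block: Bystander: loose dark V-block, 45 by 80 by 75 mm, origin at its underside. Stands in front of the rack, between the lever stands.
- ring_gauge: Bystander: loose steel ring, 90 mm across, 22 mm high, origin at its underside. Lies between the lever stands, in front of the rack.
There are look-alikes about, which are no part of the job. Leave any blue look-alike of the thin_pin alone. Leave any red look-alike of the jog_stand alone.

How it is judged (in metres and radians):
On the way, in this order (a step that is already met when the one before it is completed fails the run):
1. the valve lever is held at its stop (beyond 0.44 rad) on the thick pin's side for 1.2 s (((y of thick_pin in the frame of rack above 0 m and value of joint valve above 0.44 rad) or (y of thick_pin in the frame of rack below 0 m and value of joint valve below -0.44 rad))), for 1.2 s.
2. the valve lever has recentred and the thick pin rests at the middle stop (value of joint valve between -0.06 and 0.06 rad and x of thick_pin in the frame of rack between -0.03 and 0.02 m and linear speed of thick_pin below 0.03 m/s), for 0.2 s.
3. the jog lever is held at its stop (beyond 0.34 rad) to the same side for 0.5 s (((y of thick_pin in the frame of rack above 0 m and value of joint jog above 0.34 rad) or (y of thick_pin in the frame of rack below 0 m and value of joint jog below -0.34 rad))), for 0.5 s.
At the end, for the whole second after the job is handed in: The thick pin lies at rest in the bottom tray of its lane (centre 120 to 165 mm downhill of the rack's middle), the thin pin is still behind its upper gate (centre 60 to 110 mm uphill), and both levers are centred within 0.06 rad (value of joint valve between -0.06 and 0.06 rad and value of joint jog between -0.06 and 0.06 rad and x of thick_pin in the frame of rack between -0.165 and -0.12 m and linear speed of thick_pin below 0.03 m/s and height (world z) of thick_pin below 0.1 m and x of thin_pin in the frame of rack between 0.06 and 0.11 m); the robot touches nothing.
It fails at once if the thin pin leaves its place behind the upper gate (not (x of thin_pin in the frame of rack between 0.06 and 0.11 m)).
It fails at once if the robot touches a pin (contact force between any of the arm, the fingers and thick_pin above 0.5 N or contact force between any of the arm, the fingers and thin_pin above 0.5 N).
It fails at once if a lever or its stand is pressed with more than 35 N (contact force between any of the fingers, the arm and valve_stand above 35 N or contact force between any of the fingers, the arm and jog_stand above 35 N).
It fails at once if a bystander is moved by more than 25 mm (distance of any of v_block, ring_gauge from where it was at the start of the episode above 0.025 m).
It also fails if it takes over 64 s, if anything falls off the work surface, if the arm or the gripper's body presses on something with over 40 N, if the wrist force passes 120 N, or if a joint passes its speed limit or range.

## Working session

There is one attempt and no reset: what is moved stays moved. The work goes in short steps, Python scripts to look and compute and a tool call to move; the robot and the scene stay as the last step left them, time stands still between calls to the robot, and variables do not carry over. Pictures are saved under pics/ and viewed, about 8 in all and at most 12, crops included, and the job is handed in when it is done.

Besides the shell and the picture viewer there is one more tool, called as a command line: name --argument value ..., lists and objects as JSON in quotes. step_arm: Moves the arm, as the interface text tells. Its arguments: {"type":"object","properties":{"plan":{"type":"string"},"grip_force":{"type":"number"}},"required":["plan"]}

```bash
mkdir -p pics; ls; cat > h.py <<'E'
from rig import readout, cams, workorder, spotter, ctrl
import numpy as np, cv2
def K(n):
    i=cams.camera_info(n); f=240/np.tan(np.radians(i['vfov'])/2)
    R=cv2.Rodrigues(np.array(i['rvec'],float))[0]; return f,i['cx'],i['cy'],R,np.array(i['tvec'],float).ravel()
def cloud(n,d):
    f,cx,cy,R,t=K(n); v,u=np.mgrid[:480,:640]
    p=np.stack([(u-cx)/f*d,(v-cy)/f*d,d],-1); return (p-t)@R
def proj(n,P):
    f,cx,cy,R,t=K(n); q=R@np.array(P,float)+t; return f*q[0]/q[2]+cx,f*q[1]/q[2]+cy
E
python3 - <<'E'
from h import *
for n in('scene','top'):
    p,d=cams.capture(n); np.savez(f'{n}.npz',p=p,d=d)
    cv2.imwrite(f'pics/{n}0.png',p[:,:,::-1]); print(cams.camera_info(n))
    W=cloud(n,d)
    for t in('rack','thick_pin','thin_pin','valve_stand','valve_knob','jog_stand','jog_paddle','v_block','ring_gauge'):
        for r in spotter.regions_of(n,t)[:3]:
            m=r['pixels']&(d>0); print(n,t,round(r['conf'],2),np.round(r['extent']),m.sum(),np.round(np.median(W[m],0)) if m.any() else '', np.round(np.percentile(W[m],[3,97],axis=0)).tolist() if m.any() else '')
print(readout.sense())
E
```

```text
pics
{'vfov': 42.599811759290496, 'cx': 324.6693438460023, 'cy': 230.48174305988462, 'rvec': array([ 2.16123094,  1.32431001, -0.43600588]), 'tvec': array([-223.111343  , -314.61717993, 1603.20115773])}
scene rack 0.62 [358. 293. 187. 181.] 16564 [650. -31.  87.] [[486.0, -135.0, 53.0], [812.0, 79.0, 132.0]]
scene rack 0.32 [197. 306.  90.  85.] 4017 [ 532. -309.   19.] [[464.0, -369.0, 5.0], [579.0, -243.0, 128.0]]
scene thick_pin 0.92 [402. 293.  49.  36.] 953 [733.  31. 123.] [[712.0, -11.0, 106.0], [746.0, 73.0, 129.0]]
scene thin_pin 0.69 [274. 370.  24.  46.] 700 [ 712. -228.   23.] [[666.0, -243.0, 5.0], [753.0, -210.0, 28.0]]
scene thin_pin 0.68 [354. 318.  47.  31.] 626 [730. -67. 109.] [[716.0, -106.0, 99.0], [739.0, -27.0, 114.0]]
scene thin_pin 0.22 [185. 276.  14.  28.] 245 [ 519. -307.  127.] [[502.0, -313.0, 75.0], [528.0, -299.0, 146.0]]
scene valve_stand 0.93 [449. 180. 134. 160.] 10039 [554. 248. 162.] [[457.0, 162.0, 6.0], [610.0, 350.0, 265.0]]
scene jog_stand 0.68 [195. 306.  91.  84.] 3942 [ 532. -309.   23.] [[466.0, -368.0, 6.0], [579.0, -243.0, 131.0]]
scene 
[... 1934 characters left out ...]
], [418.0, -15.0, 25.0]]
{'time_s': 1.0, 'joints': array([-1.46840181e+00,  3.12895206e-01,  1.49773172e+00,  1.40330049e-05,
        1.33100716e+00, -2.23376988e-01]), 'dq': array([-0.0001124 , -0.00080151,  0.00096955, -0.00097396, -0.00077563,
        0.00049273]), 'tau': array([ 1.61235130e-04, -4.12172556e+01, -2.59902924e+01, -2.22496719e-04,
        4.87994184e-04,  1.40412456e-05]), 'eef_pos': array([ 168.02343672, -497.37860078,  231.2846754 ]), 'ee_rot': array([-2.02661595e-05,  9.86763690e-01,  1.62164789e-01,  8.05562380e-06]), 'force': array([ 0.30885752, -0.02430121,  0.33989583]), 'wrist_torque': array([-0.00895731,  0.03683188, -0.05496881]), 'grip_width': 1.0002619044949799}
```

View pics/scene0.png

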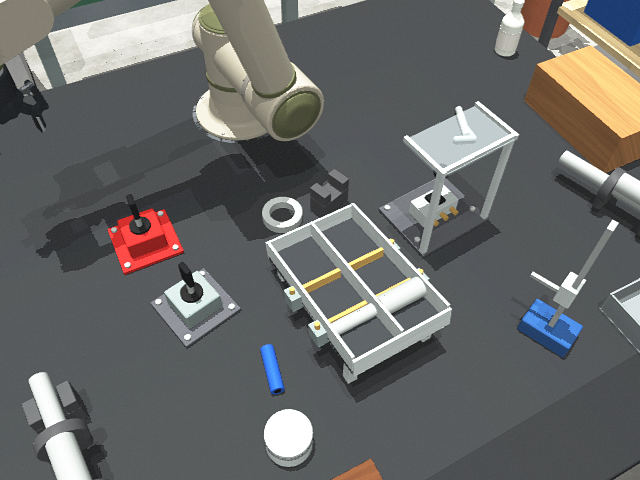

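View pics/top0.png

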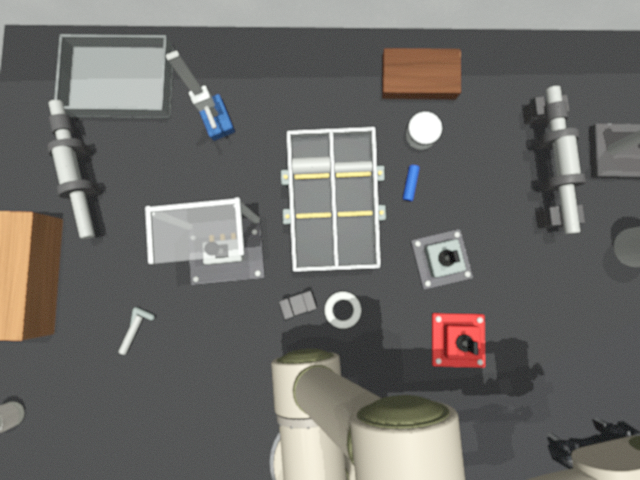

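Thick pin is in the left (+y) lane at scene (402,293), so both levers go to +y. There are two jog stands: the grey one at scene (195,306) is mine, the red one at (146,235) is the look-alike. There are two thin pins: the one on the rack at (354,318), and a blue look-alike at (274,370). The clear-guard valve stand is at (449,180).

The plan rows carry no tilt command, so I'll fit the stand poses, then test in free air whether the arm can tilt at all.

```bash
python3 - <<'E'
from h import *
D={n:np.load(n+'.npz') for n in('scene','top')}
for n in D:
    d=D[n]['d'];p=D[n]['p'];W=cloud(n,d)
    def rect(name,box,zr,extra=None):
        m=(d>0)&(W[...,0]>box[0])&(W[...,0]<box[1])&(W[...,1]>box[2])&(W[...,1]<box[3])&(W[...,2]>zr[0])&(W[...,2]<zr[1])
        if m.sum()<10: print(n,name,'few');return
        q=W[m]; r=cv2.minAreaRect(q[:,:2].astype(np.float32)); print(n,name,m.sum(),'z',np.round(np.median(q[:,2])),np.round(r[0]),np.round(r[1]),round(r[2],1))
    rect('jogbox',(430,600,-390,-220),(48,62))
    rect('jogpad',(430,600,-390,-220),(95,150))
    rect('jogbase',(430,600,-390,-220),(6,30))
    rect('guard',(380,680,120,400),(235,275))
    rect('valvebase',(380,680,120,400),(6,20))
    rect('valvebody',(380,680,120,400),(40,60))
    rect('knob',(380,680,120,400),(115,165))
    rect('rack',(430,860,-180,120),(40,150))
E
python3 - <<'E'
import cv2
s=cv2.imread('pics/scene0.png'); t=cv2.imread('pics/top0.png')
a=cv2.resize(s[90:265,370:530],None,fx=2.5,fy=2.5,interpolation=3); b=cv2.resize(t[190:290,140:270],None,fx=2.9,fy=2.9,interpolation=3)
b=cv2.copyMakeBorder(b,0,a.shape[0]-b.shape[0],0,0,0); cv2.imwrite('pics/crop1.png',cv2.hconcat([a,b]))
E
```

```text
scene jogbox 1266 z 55.0 [ 512. -305.] [84. 81.] 14.0
scene jogpad 235 z 131.0 [ 514. -305.] [29. 12.] 14.5
scene jogbase 1991 z 11.0 [ 519. -300.] [161. 152.] 7.4
scene guard 4586 z 256.0 [548. 257.] [120. 195.] 6.4
scene valvebase 3033 z 10.0 [532. 265.] [310. 255.] 5.9
scene valvebody 728 z 50.0 [547. 257.] [112. 193.] 6.3
scene knob 296 z 140.0 [557. 257.] [ 90. 192.] 6.5
scene rack 18089 z 89.0 [646. -24.] [339. 251.] 3.8
top jogbox 872 z 55.0 [ 510. -306.] [80. 81.] 14.3
top jogpad 136 z 139.0 [ 510. -307.] [29. 13.] 14.9
top jogbase 1375 z 10.0 [ 507. -308.] [135. 131.] 14.1
top guard 5342 z 255.0 [545. 255.] [116. 192.] 6.4
top valvebase 2075 z 10.0 [519. 236.] [198. 266.] 77.6
top valvebody 222 z 49.0 [527. 213.] [ 61. 175.] 40.7
top knob 37 z 142.0 [600. 169.] [ 8. 16.] 57.0
top rack 12543 z 81.0 [642. -26.] [329. 248.] 3.4
```

step_arm --plan "0 4 -2 0 0;0 8 -4 0 0;0 12 -6 0 0;0 16 -8 0 0;0 20 -10 0 0;0 24 -10 0 0;0 28 -10 0 0;0 32 -10 0 0;0 36 -10 0 0;0 40 -10 0 0"

```text
time_s: 2.0
eef_pos: [247.6, -733.2, 288.4]
ee_rot: [0.017, 0.987, 0.162, 0.002]
force: [-0.2, -0.2, 1.0]
grip_width: 0.004
```

View pics/crop1.png

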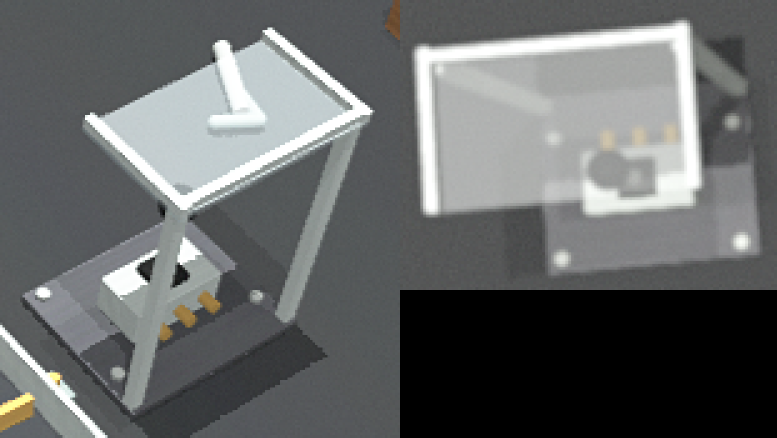

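```bash
python3 -c "
from h import *
s=readout.sense();print(s['time_s'],s['joints'].round(3),s['eef_pos'].round(1),s['ee_rot'].round(3))"
```

```text
2.0 [-1.397  1.01   0.186  0.005  1.91  -0.151] [ 247.6 -733.2  288.4] [0.017 0.987 0.162 0.002]
```

step_arm --plan "0 5 0 0 0;0 10 0 0 0;0 10 0 0 0;0 10 0 0 0"

```text
time_s: 2.4
eef_pos: [253.9, -751.9, 259.3]
ee_rot: [0.031, 0.986, 0.162, 0.005]
force: [-0.3, 0.3, -0.5]
grip_width: 0.0
```

```bash
python3 -c "
from h import *
s=readout.sense();print(s['time_s'],s['joints'].round(3),s['joints'][[1,2,4]].sum(),s['eef_pos'].round(1),s['ee_rot'].round(3))"
```

```text
2.4 [-1.395  1.049  0.186  0.009  1.844 -0.147] 3.078982682029241 [ 253.9 -751.9  259.3] [0.031 0.986 0.162 0.005]
```

step_arm --plan "0 -5 0 0 0;0 -10 0 0 0;0 -10 0 0 0"

```text
time_s: 2.7
eef_pos: [226.7, -673.6, 255.6]
ee_rot: [0.032, 0.986, 0.162, 0.005]
force: [0.5, -2.3, 0.4]
grip_width: 0.0
```

```bash
python3 -c "
from h import *
s=readout.sense();print(s['time_s'],s['joints'].round(3),s['joints'][[1,2,4]].sum(),s['eef_pos'].round(1),s['ee_rot'].round(3))"
```

```text
2.7 [-1.414  0.709  0.825  0.01   1.544 -0.169] 3.077388404730696 [ 226.7 -673.6  255.6] [0.032 0.986 0.162 0.005]
```

step_arm --plan "0 0 -5 0 0;5 -5 -11 0 0;60 -57 -16 12 0;60 -57 -16 12 0;60 -57 -16 12 0;60 -57 -16 12 0;60 -57 -16 12 0;60 -57 -16 12 0;60 -57 -16 12 0;60 -57 -16 12 0"

```text
time_s: 3.7
eef_pos: [428.5, -279.8, 359.2]
ee_rot: [0.031, 0.998, 0.058, 0.009]
force: [0.2, -0.1, 0.3]
grip_width: 0.001
```

```bash
cat > st.py <<'E'
from h import *
from scipy.spatial.transform import Rotation as Ro
s=readout.sense();q=s['ee_rot'];M=Ro.from_quat([q[1],q[2],q[3],q[0]]).as_matrix()
print(round(s['time_s'],2),s['joints'].round(3),'pos',s['eef_pos'].round(1),'F',s['force'].round(1));print('cols x,y,z');print(M.T.round(3)); 
z=M[:,2];print('tilt',np.degrees(np.arccos(-z[2])).round(1),'dir',np.degrees(np.arctan2(z[1],z[0])).round(1))
E
python3 st.py; python3 -c "
from h import *
print(proj('top',(519,253,140)),proj('scene',(519,253,140)))"
```

```text
3.7 [-0.794  0.197  1.321 -0.027  1.565  0.66 ] pos [ 428.5 -279.8  359.2] F [ 0.2 -0.1  0.3]
cols x,y,z
[[ 0.993  0.116  0.015]
 [ 0.115 -0.991  0.063]
 [ 0.022 -0.061 -0.998]]
tilt 3.7 dir -69.8
(np.float64(211.13338918209695), np.float64(247.91931127858433)) (np.float64(440.4084665581015), np.float64(171.2152591376029))
```

step_arm --plan "26 -33 -7 0 0;26 -33 -7 0 0;26 -33 -7 0 0;26 -33 -7 0 0;26 -33 -7 0 0;26 -33 -7 0 0;26 -33 -7 0 0;26 -33 -7 0 0;26 -33 -7 0 0;26 -33 -7 0 0"

```text
time_s: 4.7
eef_pos: [647.5, 83.0, 411.1]
ee_rot: [0.03, 0.998, 0.06, 0.009]
force: [-0.6, -0.3, -0.8]
grip_width: -0.001
```

step_arm --plan "20 0 -10 0 0;30 0 -15 0 0;40 0 -20 0 0;50 0 -25 0 0;50 0 -25 0 0;50 0 -25 0 0;50 0 -25 0 0;50 0 -25 0 0;50 0 -25 0 0;50 0 -25 0 0"

```text
time_s: 5.7
eef_pos: [707.6, 88.7, 403.3]
ee_rot: [0.029, 0.998, 0.059, 0.023]
force: [0.5, -0.6, -0.4]
grip_width: -0.0
```

```bash
python3 st.py
```

```text
5.7 [-0.019  0.853  0.187 -0.061  2.051  1.404] pos [707.6  88.7 403.3] F [ 0.5 -0.6 -0.4]
cols x,y,z
[[ 0.992  0.118  0.042]
 [ 0.115 -0.991  0.061]
 [ 0.049 -0.055 -0.997]]
tilt 4.2 dir -48.3
```

step_arm --plan "50 0 -25 0 0"

```text
time_s: 5.8
eef_pos: [714.6, 89.8, 403.0]
ee_rot: [0.028, 0.997, 0.059, 0.036]
force: [0.6, 1.0, -0.1]
grip_width: 0.001
```

step_arm --plan "50 0 -25 0 0"

```text
time_s: 5.9
eef_pos: [721.0, 90.9, 404.0]
ee_rot: [0.028, 0.997, 0.059, 0.049]
force: [0.5, 0.4, -0.2]
grip_width: -0.001
```

step_arm --plan "50 0 -25 0 0;50 0 -25 0 0"

```text
time_s: 6.1
eef_pos: [727.5, 92.4, 406.2]
ee_rot: [0.027, 0.996, 0.06, 0.064]
force: [0.6, -0.3, 0.7]
grip_width: 0.0
```

step_arm --plan "50 0 -25 0 0;50 0 -25 0 0"

```text
time_s: 6.3
eef_pos: [733.0, 93.7, 409.8]
ee_rot: [0.026, 0.995, 0.06, 0.078]
force: [-0.8, -0.4, 0.6]
grip_width: -0.003
```

```bash
python3 st.py
```

```text
6.3 [-0.017  0.847  0.187 -0.043  1.946  1.414] pos [733.   93.7 409.8] F [-0.8 -0.4  0.6]
cols x,y,z
[[ 0.98   0.124  0.153]
 [ 0.115 -0.991  0.061]
 [ 0.159 -0.042 -0.986]]
tilt 9.5 dir -14.9
```

step_arm --plan "50 0 -18 0 0"

```text
time_s: 6.4
eef_pos: [740.5, 94.8, 409.6]
ee_rot: [0.025, 0.994, 0.06, 0.092]
force: [0.6, -0.3, 0.1]
grip_width: -0.004
```

step_arm --plan "50 0 -16 0 0"

```text
time_s: 6.5
eef_pos: [748.8, 95.9, 408.6]
ee_rot: [0.025, 0.992, 0.061, 0.105]
force: [-0.5, 0.1, -0.0]
grip_width: -0.004
```

step_arm --plan "50 0 -14 0 0"

```text
time_s: 6.6
eef_pos: [756.9, 97.0, 407.8]
ee_rot: [0.024, 0.991, 0.061, 0.119]
force: [0.6, -1.4, 0.6]
grip_width: -0.003
```

step_arm --plan "50 0 -12 0 0"

```text
time_s: 6.7
eef_pos: [765.3, 98.1, 406.8]
ee_rot: [0.023, 0.989, 0.061, 0.132]
force: [0.5, 0.3, -0.4]
grip_width: -0.001
```

step_arm --plan "50 0 -10 0 0"

```text
time_s: 6.8
eef_pos: [773.9, 99.2, 405.6]
ee_rot: [0.022, 0.987, 0.062, 0.146]
force: [-0.6, -0.7, -0.4]
grip_width: 0.0
```

step_arm --plan "50 0 -8 0 0"

```text
time_s: 6.9
eef_pos: [782.7, 100.3, 404.3]
ee_rot: [0.021, 0.985, 0.062, 0.159]
force: [-1.0, 0.0, -0.5]
grip_width: 0.003
```

step_arm --plan "50 0 -6 0 0"

```text
time_s: 7.0
eef_pos: [791.8, 101.5, 402.7]
ee_rot: [0.021, 0.983, 0.062, 0.173]
force: [0.7, -0.1, -0.1]
grip_width: 0.002
```

step_arm --plan "50 0 -4 0 0"

```text
time_s: 7.1
eef_pos: [801.1, 102.5, 400.8]
ee_rot: [0.02, 0.98, 0.062, 0.187]
force: [0.5, 0.4, -0.1]
grip_width: -0.005
```

```bash
python3 st.py
```

```text
7.1 [-0.014  0.88   0.188 -0.01   1.696  1.426] pos [801.1 102.5 400.8] F [ 0.5  0.4 -0.1]
cols x,y,z
[[ 0.923  0.13   0.363]
 [ 0.115 -0.991  0.062]
 [ 0.368 -0.015 -0.93 ]]
tilt 21.6 dir -2.4
```

step_arm --plan "50 0 -3 0 0"

```text
time_s: 7.2
eef_pos: [810.1, 103.7, 399.3]
ee_rot: [0.019, 0.978, 0.063, 0.2]
force: [0.2, -0.7, -0.8]
grip_width: 0.003
```

step_arm --plan "50 0 -2 0 0"

```text
time_s: 7.3
eef_pos: [818.8, 104.8, 398.6]
ee_rot: [0.018, 0.975, 0.063, 0.214]
force: [0.2, -0.2, -0.3]
grip_width: -0.002
```

step_arm --plan "50 0 -1 0 0"

```text
time_s: 7.4
eef_pos: [827.1, 105.9, 398.5]
ee_rot: [0.017, 0.972, 0.063, 0.228]
force: [0.0, -0.3, -0.4]
grip_width: 0.004
```

step_arm --plan "50 0 0 0 0"

```text
time_s: 7.5
eef_pos: [835.2, 106.9, 398.8]
ee_rot: [0.016, 0.968, 0.063, 0.241]
force: [-0.4, 0.2, -0.2]
grip_width: -0.0
```

step_arm --plan "50 0 2 0 0"

```text
time_s: 7.6
eef_pos: [843.5, 108.0, 399.1]
ee_rot: [0.016, 0.965, 0.064, 0.255]
force: [-0.7, -0.2, -0.0]
grip_width: -0.003
```

step_arm --plan "50 0 3 0 0"

```text
time_s: 7.7
eef_pos: [851.4, 109.1, 399.5]
ee_rot: [0.015, 0.961, 0.064, 0.269]
force: [0.2, 0.4, -0.5]
grip_width: -0.0
```

step_arm --plan "50 0 4 0 0"

```text
time_s: 7.8
eef_pos: [859.1, 110.2, 400.6]
ee_rot: [0.014, 0.957, 0.064, 0.282]
force: [0.9, -0.2, -0.1]
grip_width: -0.0
```

step_arm --plan "50 0 5 0 0"

```text
time_s: 7.9
eef_pos: [866.4, 111.2, 402.1]
ee_rot: [0.013, 0.953, 0.064, 0.296]
force: [-0.7, 1.0, -0.1]
grip_width: 0.005
```

step_arm --plan "50 0 7 0 0"

```text
time_s: 8.0
eef_pos: [873.8, 112.2, 403.6]
ee_rot: [0.012, 0.949, 0.064, 0.309]
force: [0.4, 0.5, 0.4]
grip_width: 0.002
```

step_arm --plan "50 0 8 0 0"

```text
time_s: 8.1
eef_pos: [881.0, 113.3, 405.2]
ee_rot: [0.011, 0.944, 0.065, 0.323]
force: [0.1, -0.7, 0.7]
grip_width: -0.001
```

step_arm --plan "50 0 10 0 0"

```text
time_s: 8.2
eef_pos: [888.2, 114.2, 406.7]
ee_rot: [0.01, 0.94, 0.065, 0.336]
force: [-0.5, 0.8, 0.2]
grip_width: -0.001
```

```bash
python3 st.py
```

```text
8.2 [-0.011  0.928  0.188  0.032  1.341  1.426] pos [888.2 114.2 406.7] F [-0.5  0.8  0.2]
cols x,y,z
[[ 0.766  0.128  0.63 ]
 [ 0.115 -0.991  0.063]
 [ 0.633  0.024 -0.774]]
tilt 39.3 dir 2.2
```

step_arm --plan "-32.7 -14.2 -29.5 0 0;-32.7 -14.2 -29.5 0 0;-32.7 -14.2 -29.5 0 0;-32.7 -14.2 -29.5 0 0;-32.7 -14.2 -29.5 0 0;-32.7 -14.2 -29.5 0 0;-32.7 -14.2 -29.5 0 0;-32.7 -14.2 -29.5 0 0;-32.7 -14.2 -29.5 0 0;-32.7 -14.2 -29.5 0 0"

```text
time_s: 9.2
eef_pos: [443.8, 203.6, 420.9]
ee_rot: [0.01, 0.94, 0.064, 0.336]
force: [0.0, 0.9, -0.4]
grip_width: -0.003
```

```bash
cat >> st.py <<'E'
import sys
# targets given as world x,y,z -> tool shift in cm from the measured pose
for a in sys.argv[1:]:
    P=np.array(eval(a),float); print(a,'shift cm',((P-s['eef_pos'])@M/10).round(2))
E
python3 st.py 435,205,241 530,209,125
```

```text
9.2 [ 0.266 -0.171  1.682 -0.174  0.965  1.75 ] pos [443.8 203.6 420.9] F [ 0.   0.9 -0.4]
cols x,y,z
[[ 0.766  0.128  0.63 ]
 [ 0.114 -0.991  0.062]
 [ 0.632  0.024 -0.774]]
tilt 39.3 dir 2.2
435,205,241 shift cm [-11.98  -1.36  13.38]
530,209,125 shift cm [-11.96  -1.39  28.38]
```

step_arm --plan "-4 -0.5 4.5 0 0;-8 -0.9 9 0 0;-12 -1.4 13.4 0 0;-12 -1.4 13.4 0 0;-12 -1.4 16 0 0;-12 -1.4 19 0 0;-12 -1.4 22 0 0;-12 -1.4 22 0 0;-12 -1.4 22 0 0"

```text
time_s: 10.1
eef_pos: [490.6, 207.3, 174.2]
ee_rot: [0.01, 0.94, 0.065, 0.335]
force: [-0.7, 0.0, -0.2]
grip_width: 0.003
```

```bash
python3 st.py 530,209,125; python3 - <<'E'
from h import *
a,_=cams.capture('scene'); b,_=cams.capture('top')
a=cv2.resize(a[60:285,340:540,::-1],None,fx=2,fy=2,interpolation=3); b=cv2.resize(b[180:330,140:290,::-1],None,fx=2.6,fy=2.6,interpolation=3)
b=cv2.copyMakeBorder(b,0,a.shape[0]-b.shape[0],0,0,0); cv2.imwrite('pics/c2.png',cv2.hconcat([a,b]))
E
```

```text
10.1 [ 0.242  0.154  2.037 -0.441  0.305  2.053] pos [490.6 207.3 174.2] F [-0.7  0.  -0.2]
cols x,y,z
[[ 0.767  0.129  0.628]
 [ 0.115 -0.991  0.063]
 [ 0.631  0.024 -0.775]]
tilt 39.2 dir 2.2
530,209,125 shift cm [-0.05 -0.02  6.3 ]
```

View pics/c2.png

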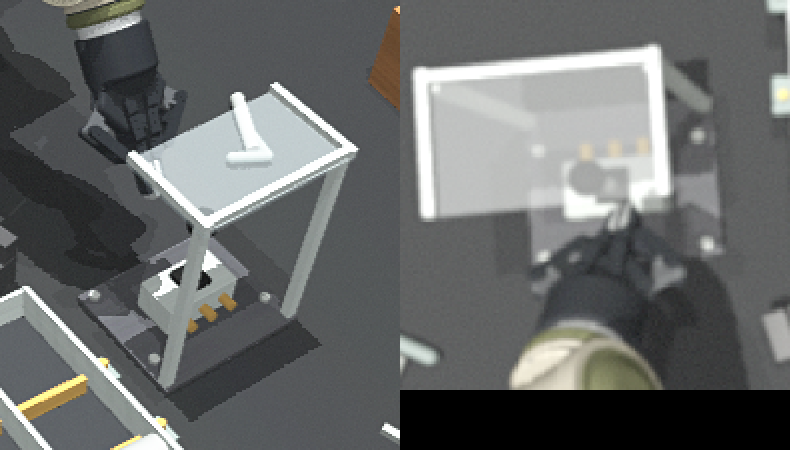

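The knob is at crop (585,178) in the top view, with the closed finger tips just right of it at (622,210). They sit on its -y side, as planned, and the hand is clear of the guard. Next I slide in.

step_arm --plan "0 0 2 0 0;0 0 4 0 0;0 0 6.3 0 0;0 0 6.3 0 0;0 0 6.3 0 0"

```text
time_s: 10.7
eef_pos: [530.4, 208.9, 126.3]
ee_rot: [0.01, 0.94, 0.065, 0.336]
force: [0.6, 0.3, 0.8]
grip_width: 0.003
```

```bash
python3 st.py 530,209,125 528.4,222.9,125 524,263,121
```

```text
10.7 [ 0.223  0.313  1.99  -0.627  0.199  2.233] pos [530.4 208.9 126.3] F [0.6 0.3 0.8]
cols x,y,z
[[ 0.766  0.129  0.629]
 [ 0.115 -0.991  0.063]
 [ 0.632  0.024 -0.774]]
tilt 39.2 dir 2.2
530,209,125 shift cm [-0.11 -0.02  0.08]
528.4,222.9,125 shift cm [-0.05 -1.41  0.01]
524,263,121 shift cm [-0.12 -5.47  0.14]
```

step_arm --plan "0 -0.7 0 0 0;0 -1.4 0 0 0;0 -2 0 0 0;0 -2.6 0 0 0;0 -3.2 0 0 0;0 -3.8 0 0 0;0 -3.8 0 0 0"

```text
time_s: 11.4
eef_pos: [526.2, 246.9, 124.0]
ee_rot: [0.01, 0.94, 0.065, 0.336]
force: [-1.0, -4.5, 3.4]
grip_width: 0.002
```

```bash
python3 st.py
```

```text
11.4 [ 0.314  0.347  1.948 -0.772  0.249  2.443] pos [526.2 246.9 124. ] F [-1.  -4.5  3.4]
cols x,y,z
[[ 0.766  0.129  0.63 ]
 [ 0.115 -0.991  0.063]
 [ 0.633  0.024 -0.774]]
tilt 39.3 dir 2.2
```

step_arm --plan "0 -0.4 0 0 0;0 -0.8 0 0 0;0 -1.1 0 0 0;0 -1.1 0 0 0"

```text
time_s: 11.8
eef_pos: [524.9, 256.7, 122.5]
ee_rot: [0.011, 0.94, 0.064, 0.335]
force: [1.7, -7.0, 1.6]
grip_width: -0.001
```

step_arm --plan "0 -0.2 0 0 0;0 -0.2 0 0 0"

```text
time_s: 12.0
eef_pos: [524.7, 258.3, 122.2]
ee_rot: [0.011, 0.94, 0.064, 0.335]
force: [1.2, -8.1, 1.0]
grip_width: -0.001
```

step_arm --plan "0 -0.2 0 0 0;0 -0.2 0 0 0"

```text
time_s: 12.2
eef_pos: [524.5, 260.1, 121.8]
ee_rot: [0.012, 0.94, 0.064, 0.335]
force: [3.0, -9.2, -0.9]
grip_width: -0.001
```

step_arm --plan "0 -0.2 0 0 0;0 -0.2 0 0 0"

```text
time_s: 12.4
eef_pos: [524.2, 261.8, 121.4]
ee_rot: [0.012, 0.94, 0.064, 0.334]
force: [4.6, -9.1, -2.6]
grip_width: 0.001
```

```bash
python3 - <<'E'
from h import *
a,d=cams.capture('top'); W=cloud('top',d)
for r in spotter.regions_of('top','thick_pin')[:2]:
    m=r['pixels']&(d>0);print(r['conf'],np.median(W[m],0).round())
b,_=cams.capture('scene')
a=cv2.resize(a[100:290,170:400,::-1],None,fx=1.8,fy=1.8,interpolation=3);b=cv2.resize(b[100:290,340:540,::-1],None,fx=1.8,fy=1.8,interpolation=3)
cv2.imwrite('pics/c3.png',cv2.hconcat([a,b]))
E
```

```text
0.93 [626.  23. 109.]
```

View pics/c3.png

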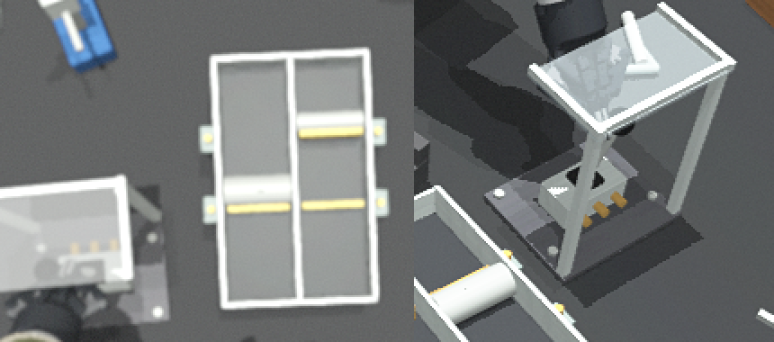

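The pin has already rolled to the middle stop, at crop (258,188). I'll press slightly further until the force shows the stop, then hold.

step_arm --plan "0 -0.2 0 0 0;0 -0.2 0 0 0"

```text
time_s: 12.75
eef_pos: [523.9, 263.5, 121.0]
ee_rot: [0.012, 0.94, 0.064, 0.334]
force: [6.8, -11.1, -3.7]
grip_width: 0.003
```

step_arm --plan "0 -0.15 0 0 0;0 -0.15 0 0 0"

```text
time_s: 12.95
eef_pos: [523.8, 264.1, 120.8]
ee_rot: [0.013, 0.941, 0.063, 0.334]
force: [7.2, -15.0, -4.2]
grip_width: -0.003
```

```bash
python3 st.py
```

```text
12.95 [ 0.357  0.368  1.923 -0.816  0.283  2.519] pos [523.8 264.1 120.8] F [  7.2 -15.   -4.2]
cols x,y,z
[[ 0.769  0.128  0.626]
 [ 0.11  -0.992  0.067]
 [ 0.629  0.018 -0.777]]
tilt 39.0 dir 1.6
```

step_arm --plan "0 -0.1 0 0 0;0 -0.1 0 0 0;0 -0.1 0 0 0"

```text
time_s: 13.25
eef_pos: [523.8, 264.3, 120.8]
ee_rot: [0.014, 0.941, 0.063, 0.333]
force: [7.5, -20.4, -2.0]
grip_width: -0.002
```

step_arm --plan "0 0 0 0 0;0 0 0 0 0;0 0 0 0 0;0 0 0 0 0;0 0 0 0 0;0 0 0 0 0;0 0 0 0 0;0 0 0 0 0;0 0 0 0 0;0 0 0 0 0"

```text
time_s: 14.25
eef_pos: [523.8, 264.3, 120.8]
ee_rot: [0.014, 0.941, 0.063, 0.333]
force: [7.8, -20.2, -2.5]
grip_width: 0.003
```

step_arm --plan "0 0 0 0 0;0 0 0 0 0;0 0 0 0 0;0 0 0 0 0;0 0 0 0 0;0 0 0 0 0;0 0 0 0 0;0 0 0 0 0;0 0 0 0 0;0 0 0 0 0"

```text
time_s: 15.25
eef_pos: [523.8, 264.3, 120.8]
ee_rot: [0.014, 0.941, 0.063, 0.333]
force: [8.4, -19.8, -2.2]
grip_width: -0.002
```

step_arm --plan "0 0.6 0 0 0;0 1.2 0 0 0;0 1.8 0 0 0;0 2.4 0 0 0;0 3 0 0 0;0 3.6 0 0 0;0 4.2 0 0 0;0 4.8 0 0 0;0 5.6 0 0 0;0 5.9 0 0 0"

```text
time_s: 16.25
eef_pos: [530.5, 208.9, 125.0]
ee_rot: [0.01, 0.94, 0.065, 0.335]
force: [-0.6, -0.4, 0.2]
grip_width: 0.002
```

```bash
python3 st.py
```

```text
16.25 [ 0.222  0.316  1.99  -0.63   0.197  2.236] pos [530.5 208.9 125. ] F [-0.6 -0.4  0.2]
cols x,y,z
[[ 0.767  0.128  0.629]
 [ 0.115 -0.991  0.063]
 [ 0.631  0.024 -0.775]]
tilt 39.2 dir 2.2
```

step_arm --plan "0 0 -4 0 0;0 0 -9 0 0;0 0 -14 0 0;0 0 -19 0 0;0 0 -24 0 0;4 0 -28 0 0;7 0 -31 0 0;7 0 -31 0 0"

```text
time_s: 17.05
eef_pos: [389.6, 211.7, 416.5]
ee_rot: [0.009, 0.938, 0.065, 0.34]
force: [-0.2, 0.2, -0.5]
grip_width: -0.0
```

```bash
python3 st.py 528,-353,320; python3 - <<'E'
from h import *
a,d=cams.capture('top'); W=cloud('top',d)
for r in spotter.regions_of('top','thick_pin')[:2]:
    m=r['pixels']&(d>0);print(r['conf'],np.median(W[m],0).round())
b,_=cams.capture('scene')
a=cv2.resize(a[100:290,150:400,::-1],None,fx=1.7,fy=1.7,interpolation=3);b=cv2.resize(b[100:290,340:540,::-1],None,fx=1.7,fy=1.7,interpolation=3)
cv2.imwrite('pics/c4.png',cv2.hconcat([a,b]))
E
```

```text
17.05 [ 0.344 -0.27   1.773 -0.23   0.979  1.84 ] pos [389.6 211.7 416.5] F [-0.2  0.2 -0.5]
cols x,y,z
[[ 0.76   0.127  0.638]
 [ 0.116 -0.991  0.06 ]
 [ 0.64   0.028 -0.768]]
tilt 39.8 dir 2.5
528,-353,320 shift cm [-2.82 57.01 14.69]
0.8 [627.  22. 110.]
```

View pics/c4.png

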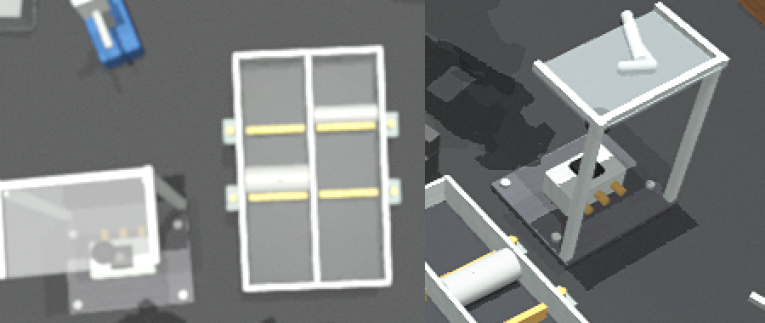

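The thick pin rests at the middle stop (278,180), the thin pin is behind its gate (347,113), and the knob has recentred (102,252). Now to the jog stand.

step_arm --plan "-1 30 5 0 0;-1 30 5 0 0;-1 30 5 0 0;-1 30 5 0 0;-1 30 5 0 0;-2.8 57 14.7 0 0;-2.8 57 14.7 0 0;-2.8 57 14.7 0 0;-2.8 57 14.7 0 0;-2.8 57 14.7 0 0"

```text
time_s: 18.2
eef_pos: [495.1, -245.6, 335.8]
ee_rot: [0.009, 0.94, 0.064, 0.334]
force: [1.3, 0.3, -0.1]
grip_width: -0.002
```

step_arm --plan "0 0 0 0 0"

```text
time_s: 18.3
eef_pos: [495.1, -247.8, 333.1]
ee_rot: [0.008, 0.941, 0.061, 0.333]
force: [-0.4, 0.8, -0.5]
grip_width: 0.001
```

```bash
python3 st.py 528,-353,180  528,-353,115
```

```text
18.3 [-0.929  0.045  1.702  0.634  1.064  0.289] pos [ 495.1 -247.8  333.1] F [-0.4  0.8 -0.5]
cols x,y,z
[[ 0.771  0.121  0.625]
 [ 0.11  -0.992  0.056]
 [ 0.627  0.025 -0.778]]
tilt 38.9 dir 2.3
528,-353,180 shift cm [-8.31  9.94 13.71]
528,-353,115 shift cm [-12.37   9.57  18.77]
```

step_arm --plan "-1 10.5 0 0 0;-1 10.5 0 0 0;-1 10.5 0 0 0;-3 10 5 0 0;-6 10 9 0 0;-8.3 9.9 13.7 0 0;-8.3 9.9 13.7 0 0;-8.3 9.9 13.7 0 0;-8.3 9.9 13.7 0 0"

```text
time_s: 19.2
eef_pos: [530.0, -349.5, 188.6]
ee_rot: [0.012, 0.94, 0.065, 0.336]
force: [-0.6, -0.7, -0.1]
grip_width: -0.003
```

```bash
python3 st.py 528,-353,115; python3 - <<'E'
from h import *
a,d=cams.capture('top')
b,_=cams.capture('scene')
a=cv2.resize(a[200:390,380:540,::-1],None,fx=2.2,fy=2.2,interpolation=3);b=cv2.resize(b[170:360,80:270,::-1],None,fx=2.2,fy=2.2,interpolation=3)
cv2.imwrite('pics/c5.png',cv2.hconcat([a,b]))
E
```

```text
19.2 [-0.996  0.388  1.673  0.798  0.861 -0.034] pos [ 530.  -349.5  188.6] F [-0.6 -0.7 -0.1]
cols x,y,z
[[ 0.766  0.131  0.63 ]
 [ 0.115 -0.991  0.066]
 [ 0.633  0.022 -0.774]]
tilt 39.3 dir 2.0
528,-353,115 shift cm [-4.84 -0.16  5.56]
```

View pics/c5.png

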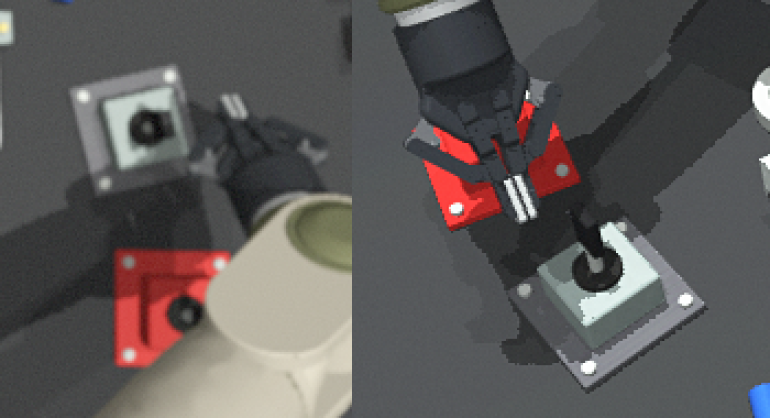

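step_arm --plan "-1.6 0 1.9 0 0;-3.2 -0.1 3.7 0 0;-4.8 -0.2 5.6 0 0;-4.8 -0.2 5.6 0 0;-4.8 -0.2 5.6 0 0"

```text
time_s: 19.8
eef_pos: [528.3, -352.5, 114.0]
ee_rot: [0.011, 0.94, 0.065, 0.336]
force: [0.3, 0.4, 0.8]
grip_width: 0.001
```

```bash
python3 st.py 521.3,-326.5,113 517.3,-312,112 514,-300,110
```

```text
19.8 [-1.002  0.499  1.734  0.922  0.753 -0.218] pos [ 528.3 -352.5  114. ] F [0.3 0.4 0.8]
cols x,y,z
[[ 0.766  0.129  0.629]
 [ 0.114 -0.991  0.064]
 [ 0.632  0.023 -0.774]]
tilt 39.3 dir 2.1
521.3,-326.5,113 shift cm [-0.26 -2.67 -0.31]
517.3,-312,112 shift cm [-0.44 -4.16 -0.45]
514,-300,110 shift cm [-0.66 -5.4  -0.48]
```

step_arm --plan "-0.1 -0.8 -0.1 0 0;-0.2 -1.6 -0.2 0 0;-0.3 -2.4 -0.2 0 0;-0.3 -3 -0.3 0 0;-0.4 -3.6 -0.4 0 0;-0.4 -4.2 -0.4 0 0;-0.4 -4.2 -0.4 0 0"

```text
time_s: 20.5
eef_pos: [517.4, -310.2, 110.1]
ee_rot: [0.01, 0.94, 0.065, 0.335]
force: [-0.8, -1.5, 2.4]
grip_width: -0.002
```

step_arm --plan "0 -0.4 0 0 0;-0.1 -0.7 -0.1 0 0;-0.1 -0.7 -0.1 0 0"

```text
time_s: 20.8
eef_pos: [515.4, -304.7, 109.9]
ee_rot: [0.011, 0.94, 0.064, 0.335]
force: [2.7, -5.0, -1.2]
grip_width: -0.002
```

step_arm --plan "0 -0.2 0 0 0;0 -0.2 0 0 0"

```text
time_s: 21.0
eef_pos: [515.1, -303.0, 109.7]
ee_rot: [0.011, 0.94, 0.064, 0.335]
force: [1.4, -6.3, -1.6]
grip_width: 0.0
```

step_arm --plan "0 -0.2 0 0 0;0 -0.2 0 0 0"

```text
time_s: 21.2
eef_pos: [515.0, -302.3, 109.9]
ee_rot: [0.013, 0.94, 0.064, 0.335]
force: [1.9, -10.5, -2.9]
grip_width: -0.003
```

step_arm --plan "0 -0.1 0 0 0;0 -0.1 0 0 0"

```text
time_s: 21.4
eef_pos: [515.0, -302.1, 110.0]
ee_rot: [0.014, 0.94, 0.063, 0.335]
force: [4.7, -13.2, -3.9]
grip_width: -0.002
```

step_arm --plan "0 -0.1 0 0 0;0 -0.1 0 0 0"

```text
time_s: 21.6
eef_pos: [515.0, -301.9, 110.2]
ee_rot: [0.014, 0.94, 0.063, 0.335]
force: [5.2, -16.7, -4.3]
grip_width: 0.004
```

At the stop with about 18 N; holding.

step_arm --plan "0 0 0 0 0;0 0 0 0 0;0 0 0 0 0;0 0 0 0 0;0 0 0 0 0;0 0 0 0 0;0 0 0 0 0;0 0 0 0 0;0 0 0 0 0;0 0 0 0 0"

```text
time_s: 22.6
eef_pos: [515.0, -302.0, 110.2]
ee_rot: [0.014, 0.94, 0.063, 0.335]
force: [5.1, -16.1, -5.3]
grip_width: -0.001
```

```bash
python3 - <<'E'
from h import *
a,d=cams.capture('top'); W=cloud('top',d)
for t in('thick_pin','thin_pin'):
  for r in spotter.regions_of('top',t)[:2]:
    m=r['pixels']&(d>0);print(t,r['conf'],np.median(W[m],0).round())
E
```

```text
thick_pin 0.64 [502.  13.  92.]
thin_pin 0.85 [ 703. -226.   23.]
thin_pin 0.56 [721. -74. 108.]
```

The pin is in the tray (x about -142 mm in the rack frame). Next I release the lever and back away.

step_arm --plan "0.1 0.6 0 0 0;0.1 1.2 0 0 0;0.2 1.8 0.1 0 0;0.2 2.4 0.1 0 0;0.3 3 0.2 0 0;0.4 3.6 0.3 0 0;0.5 4.4 0.4 0 0;0.5 5.2 0.4 0 0;4 5.5 -4 0 0;7 5.5 -8 0 0"

```text
time_s: 23.75
eef_pos: [523.9, -346.2, 212.6]
ee_rot: [0.009, 0.94, 0.064, 0.334]
force: [0.4, -0.5, 0.5]
grip_width: 0.0
```

step_arm --plan "3 0 -4 0 0;6 0 -8 0 0;8 0 -10 0 0;8 0 -10 0 0;8 0 -10 0 0"

```text
time_s: 24.25
eef_pos: [522.5, -338.1, 340.0]
ee_rot: [0.01, 0.94, 0.065, 0.335]
force: [-0.2, 0.8, -1.1]
grip_width: -0.001
```

```bash
python3 st.py; python3 - <<'E'
from h import *
for n in ('top','scene'):
  a,d=cams.capture(n); W=cloud(n,d); cv2.imwrite(f'pics/end_{n}.png',a[:,:,::-1])
  for t in('thick_pin','thin_pin','jog_paddle','v_block','ring_gauge'):
   for r in spotter.regions_of(n,t)[:2]:
    m=r['pixels']&(d>0);print(n,t,round(r['conf'],2),np.median(W[m],0).round())
  for nm,b in(('jogpad',(430,600,-390,-220)),):
    m=(d>0)&(W[...,0]>b[0])&(W[...,0]<b[1])&(W[...,1]>b[2])&(W[...,1]<b[3])&(W[...,2]>95)&(W[...,2]<150); print(nm,m.sum(),cv2.minAreaRect(W[m][:,:2].astype(np.float32)) if m.sum()>5 else '')
E
```

```text
24.25 [-0.996  0.222  1.482  0.642  1.134  0.248] pos [ 522.5 -338.1  340. ] F [-0.2  0.8 -1.1]
cols x,y,z
[[ 0.767  0.129  0.628]
 [ 0.115 -0.991  0.063]
 [ 0.631  0.024 -0.776]]
tilt 39.1 dir 2.2
top thick_pin 0.9 [501.  16.  92.]
top thin_pin 0.85 [ 701. -226.   23.]
top thin_pin 0.83 [721. -74. 109.]
top jog_paddle 0.64 [ 509. -304.  130.]
top jog_paddle 0.46 [ 307. -343.  128.]
top v_block 0.98 [390.  55.  71.]
top v_block 0.75 [ 506. -299.   13.]
top ring_gauge 0.91 [373. -54.  22.]
jogpad 140 ((509.9903869628906, -307.8140869140625), (29.552818298339844, 14.065972328186035), 13.795476913452148)
scene thick_pin 0.93 [515.  19.  91.]
scene thin_pin 0.89 [730. -69. 109.]
scene thin_pin 0.64 [ 713. -227.   23.]
scene jog_paddle 0.82 [ 518. -307.  125.]
scene jog_paddle 0.57 [ 319. -347.  120.]
scene ring_gauge 0.74 [384. -56.  21.]
jogpad 232 ((513.278564453125, -306.1341552734375), (31.671249389648438, 13.061217308044434), 15.776357650756836)
```

View pics/end_top.png

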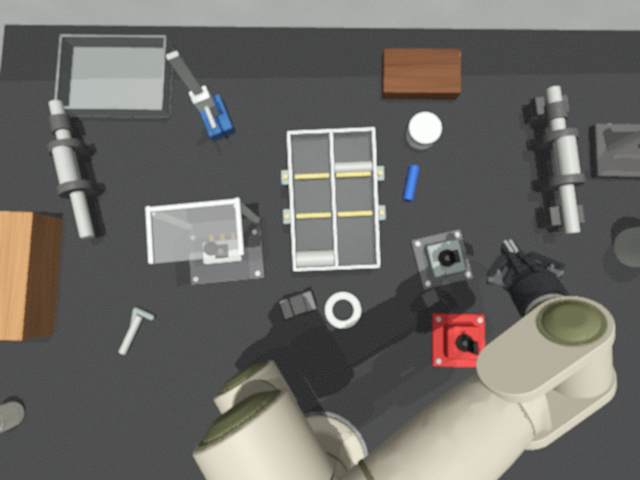

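The thick pin lies in the bottom tray at (315,258) and the thin pin is still behind its gate at (352,167). Both levers are centred and the bystanders haven't moved. Handing in.

```bash
python3 -c "
from h import *
print(workorder.finish_job())"
```

```text
the job is handed in; nothing more can be done
None
```

The job is done and handed in: the thick pin rolled to the bottom tray and the thin pin stayed behind its upper gate. Hand-in was at about 24.5 s on the robot's clock and reported no verdict.

- **Tilting the tool:** the plan rows have no tilt command. I asked for poses just beyond the arm's reach in free air, and each request added about 1.5 degrees, up to 39 degrees. Joint 3 sat on its lower limit meanwhile: it read 0.186 to 0.188 rad against the rounded limit of 0.19, and nothing was reported.
- **Valve lever:** I pushed it left to its stop and held it there for just over two seconds at about 21 N. The pin rolled to the middle stop, and the lever came back to centre.
- **Jog lever:** I pushed it left to its stop and held it there for just over a second at about 18 N. The pin rolled into the tray.

**Last checks:**
- **Thick pin:** it lies about 142 mm downhill of the rack's middle. The scene camera put it about 14 mm further uphill than the top camera, the same offset it showed for the thin pin. That is because it sees the pins from the uphill side.
- **Thin pin and bystanders:** the thin pin was where it started, and the V-block and ring gauge had moved no more than 2 mm. The scene camera missed the V-block at the end, so that one rests on the top view alone.
- **Levers:** the jog paddle measured within 2 mm of its starting position. The valve knob I judged centred by eye through the guard, without measuring it.
- **Clearance:** the arm was clear of everything, and no check failed.

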